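Move the spice jars to the wooden rack in knob order

TASK

Move the four spice jars from the grey plastic rack into the wooden rack, one upright in each pocket, keeping their row order but starting from the brass knob: the jar that stood farthest from the robot goes into the pocket beside the knob, the next farthest into the next pocket, and so on, so that the jar that stood nearest the robot ends in the pocket farthest from the knob. Do not tip a jar over on the way, and leave all four standing free on the pocket floors.

Things in the scene. Friction and masses are not known exactly. Their poses are not given: they have to be found in the camera images.
- jar_red_mid (a point): centre of the red-lidded spice jar: an upright cylinder 42 mm in diameter and 80 mm tall, its glass full of spice, with a red lid (the top 18 mm), about 0.15 kg, free to be lifted; this point lies on its axis, 40 mm above its underside, z up when it stands. It starts on the pad of its own colour.
- jar_yellow_mid (a point): centre of the yellow-lidded spice jar: an upright cylinder 42 mm in diameter and 80 mm tall, its glass full of spice, with a yellow lid (the top 18 mm), about 0.15 kg, free to be lifted; this point lies on its axis, 40 mm above its underside, z up when it stands. It starts on the pad of its own colour.
- jar_green_mid (a point): centre of the green-lidded spice jar: an upright cylinder 42 mm in diameter and 80 mm tall, its glass full of spice, with a green lid (the top 18 mm), about 0.15 kg, free to be lifted; this point lies on its axis, 40 mm above its underside, z up when it stands. It starts on the pad of its own colour.
- jar_blue_mid (a point): centre of the blue-lidded spice jar: an upright cylinder 42 mm in diameter and 80 mm tall, its glass full of spice, with a blue lid (the top 18 mm), about 0.15 kg, free to be lifted; this point lies on its axis, 40 mm above its underside, z up when it stands. It starts on the pad of its own colour.
- pad_red: red square pad, 60 x 60 x 3 mm, fixed in a pocket of the grey plastic rack, under the red-lidded jar at the start; it stays there and so shows where that jar stood. Origin: centre of its underside, 8 mm above the worktop. Its x axis runs along the row of the grey rack, away from the robot; the row's pitch is 70 mm. The grey rack is built like the wooden one (same pockets and wall heights), without end pieces.
- pad_yellow: yellow square pad, 60 x 60 x 3 mm, fixed in a pocket of the grey plastic rack, under the yellow-lidded jar at the start; it stays there and so shows where that jar stood. Origin: centre of its underside, 8 mm above the worktop. Its x axis runs along the row of the grey rack, away from the robot; the row's pitch is 70 mm. The grey rack is built like the wooden one (same pockets and wall heights), without end pieces.
- pad_green: green square pad, 60 x 60 x 3 mm, fixed in a pocket of the grey plastic rack, under the green-lidded jar at the start; it stays there and so shows where that jar stood. Origin: centre of its underside, 8 mm above the worktop. Its x axis runs along the row of the grey rack, away from the robot; the row's pitch is 70 mm. The grey rack is built like the wooden one (same pockets and wall heights), without end pieces.
- pad_blue: blue square pad, 60 x 60 x 3 mm, fixed in a pocket of the grey plastic rack, under the blue-lidded jar at the start; it stays there and so shows where that jar stood. Origin: centre of its underside, 8 mm above the worktop. Its x axis runs along the row of the grey rack, away from the robot; the row's pitch is 70 mm. The grey rack is built like the wooden one (same pockets and wall heights), without end pieces.
- wood_rack: light wooden rack, fixed, empty at the start: four square pockets in a row along its x axis (which points roughly away from the robot), centres at x = -105, -35, +35 and +105 mm, y = 0. Each pocket is 64 x 64 mm inside, its floor 8 mm above the worktop; the walls between and around the pockets are 6 mm thick and end 23 mm above the worktop. Outside 286 x 76 mm, plus a 24 mm end piece at each end. Origin: centre of its underside, on the worktop.
- knob_end: the dark-brown end piece of the wooden rack, 24 x 76 mm and 22 mm high, that carries a round brass knob (32 mm across, knob top 45 mm above the worktop); fixed at one end of the wooden rack, near or far, 156 mm from the rack's centre; the other end piece is light wood without a knob. Origin: centre of its underside. The nearest pocket's centre is 51 mm away, the next ones 121, 191 and 261 mm.
Not all that is in view belongs to the job. What is shaped like the part that bears jar_green_mid but pink is not meant.

How it is judged (in metres and radians):
At the end, for the whole second after the job is handed in: Each jar stands in the right pocket of the wooden rack (jar from farthest pad beside the knob, and so on): within 17 mm of its pocket's distance from the knob, 14 mm of the rack's centre line, 5 mm of standing height, tilt under 0.1 rad, speed under 0.02 m/s (y of jar_red_mid in the frame of wood_rack between -0.014 and 0.014 m and z of jar_red_mid in the frame of wood_rack between 0.043 and 0.053 m and angle between each of jar_red_mid, jar_yellow_mid, jar_green_mid, jar_blue_mid's own z axis and vertical below 0.1 rad and linear speed of each of jar_red, jar_yellow, jar_green, jar_blue below 0.02 m/s and y of jar_yellow_mid in the frame of wood_rack between -0.014 and 0.014 m and z of jar_yellow_mid in the frame of wood_rack between 0.043 and 0.053 m and y of jar_green_mid in the frame of wood_rack between -0.014 and 0.014 m and z of jar_green_mid in the frame of wood_rack between 0.043 and 0.053 m and y of jar_blue_mid in the frame of wood_rack between -0.014 and 0.014 m and z of jar_blue_mid in the frame of wood_rack between 0.043 and 0.053 m and ((x of pad_yellow in the frame of pad_red above 0 m and x of pad_green in the frame of pad_yellow above 0 m and x of pad_blue in the frame of pad_green above 0 m and horizontal distance between jar_red_mid and knob_end between 0.244 and 0.278 m and horizontal distance between jar_yellow_mid and knob_end between 0.174 and 0.208 m and horizontal distance between jar_green_mid and knob_end between 0.104 and 0.138 m and horizontal distance between jar_blue_mid and knob_end between 0.034 and 0.068 m) or (x of pad_yellow in the frame of pad_red above 0 m and x of pad_blue in the frame of pad_yellow above 0 m and x of pad_green in the frame of pad_blue above 0 m and horizontal distance between jar_red_mid and knob_end between 0.244 and 0.278 m and horizontal distance between jar_yellow_mid and knob_end between 0.174 and 0.208 m and horizontal distance between jar_blue_mid and knob_end between 0.104 and 0.138 m and horizontal distance between jar_green_mid and knob_end between 0.034 and 0.068 m) or (x of pad_green in the frame of pad_red above 0 m and x of pad_yellow in the frame of pad_green above 0 m and x of pad_blue in the frame of pad_yellow above 0 m and horizontal distance between jar_red_mid and knob_end between 0.244 and 0.278 m and horizontal distance between jar_green_mid and knob_end between 0.174 and 0.208 m and horizontal distance between jar_yellow_mid and knob_end between 0.104 and 0.138 m and horizontal distance between jar_blue_mid and knob_end between 0.034 and 0.068 m) or (x of pad_green in the frame of pad_red above 0 m and x of pad_blue in the frame of pad_green above 0 m and x of pad_yellow in the frame of pad_blue above 0 m and horizontal distance between jar_red_mid and knob_end between 0.244 and 0.278 m and horizontal distance between jar_green_mid and knob_end between 0.174 and 0.208 m and horizontal distance between jar_blue_mid and knob_end between 0.104 and 0.138 m and horizontal distance between jar_yellow_mid and knob_end between 0.034 and 0.068 m) or (x of pad_blue in the frame of pad_red above 0 m and x of pad_yellow in the frame of pad_blue above 0 m and x of pad_green in the frame of pad_yellow above 0 m and horizontal distance between jar_red_mid and knob_end between 0.244 and 0.278 m and horizontal distance between jar_blue_mid and knob_end between 0.174 and 0.208 m and horizontal distance between jar_yellow_mid and knob_end between 0.104 and 0.138 m and horizontal distance between jar_green_mid and knob_end between 0.034 and 0.068 m) or (x of pad_blue in the frame of pad_red above 0 m and x of pad_green in the frame of pad_blue above 0 m and x of pad_yellow in the frame of pad_green above 0 m and horizontal distance between jar_red_mid and knob_end between 0.244 and 0.278 m and horizontal distance between jar_blue_mid and knob_end between 0.174 and 0.208 m and horizontal distance between jar_green_mid and knob_end between 0.104 and 0.138 m and horizontal distance between jar_yellow_mid and knob_end between 0.034 and 0.068 m) or (x of pad_red in the frame of pad_yellow above 0 m and x of pad_green in the frame of pad_red above 0 m and x of pad_blue in the frame of pad_green above 0 m and horizontal distance between jar_yellow_mid and knob_end between 0.244 and 0.278 m and horizontal distance between jar_red_mid and knob_end between 0.174 and 0.208 m and horizontal distance between jar_green_mid and knob_end between 0.104 and 0.138 m and horizontal distance between jar_blue_mid and knob_end between 0.034 and 0.068 m) or (x of pad_red in the frame of pad_yellow above 0 m and x of pad_blue in the frame of pad_red above 0 m and x of pad_green in the frame of pad_blue above 0 m and horizontal distance between jar_yellow_mid and knob_end between 0.244 and 0.278 m and horizontal distance between jar_red_mid and knob_end between 0.174 and 0.208 m and horizontal distance between jar_blue_mid and knob_end between 0.104 and 0.138 m and horizontal distance between jar_green_mid and knob_end between 0.034 and 0.068 m) or (x of pad_green in the frame of pad_yellow above 0 m and x of pad_red in the frame of pad_green above 0 m and x of pad_blue in the frame of pad_red above 0 m and horizontal distance between jar_yellow_mid and knob_end between 0.244 and 0.278 m and horizontal distance between jar_green_mid and knob_end between 0.174 and 0.208 m and horizontal distance between jar_red_mid and knob_end between 0.104 and 0.138 m and horizontal distance between jar_blue_mid and knob_end between 0.034 and 0.068 m) or (x of pad_green in the frame of pad_yellow above 0 m and x of pad_blue in the frame of pad_green above 0 m and x of pad_red in the frame of pad_blue above 0 m and horizontal distance between jar_yellow_mid and knob_end between 0.244 and 0.278 m and horizontal distance between jar_green_mid and knob_end between 0.174 and 0.208 m and horizontal distance between jar_blue_mid and knob_end between 0.104 and 0.138 m and horizontal distance between jar_red_mid and knob_end between 0.034 and 0.068 m) or (x of pad_blue in the frame of pad_yellow above 0 m and x of pad_red in the frame of pad_blue above 0 m and x of pad_green in the frame of pad_red above 0 m and horizontal distance between jar_yellow_mid and knob_end between 0.244 and 0.278 m and horizontal distance between jar_blue_mid and knob_end between 0.174 and 0.208 m and horizontal distance between jar_red_mid and knob_end between 0.104 and 0.138 m and horizontal distance between jar_green_mid and knob_end between 0.034 and 0.068 m) or (x of pad_blue in the frame of pad_yellow above 0 m and x of pad_green in the frame of pad_blue above 0 m and x of pad_red in the frame of pad_green above 0 m and horizontal distance between jar_yellow_mid and knob_end between 0.244 and 0.278 m and horizontal distance between jar_blue_mid and knob_end between 0.174 and 0.208 m and horizontal distance between jar_green_mid and knob_end between 0.104 and 0.138 m and horizontal distance between jar_red_mid and knob_end between 0.034 and 0.068 m) or (x of pad_red in the frame of pad_green above 0 m and x of pad_yellow in the frame of pad_red above 0 m and x of pad_blue in the frame of pad_yellow above 0 m and horizontal distance between jar_green_mid and knob_end between 0.244 and 0.278 m and horizontal distance between jar_red_mid and knob_end between 0.174 and 0.208 m and horizontal distance between jar_yellow_mid and knob_end between 0.104 and 0.138 m and horizontal distance between jar_blue_mid and knob_end between 0.034 and 0.068 m) or (x of pad_red in the frame of pad_green above 0 m and x of pad_blue in the frame of pad_red above 0 m and x of pad_yellow in the frame of pad_blue above 0 m and horizontal distance between jar_green_mid and knob_end between 0.244 and 0.278 m and horizontal distance between jar_red_mid and knob_end between 0.174 and 0.208 m and horizontal distance between jar_blue_mid and knob_end between 0.104 and 0.138 m and horizontal distance between jar_yellow_mid and knob_end between 0.034 and 0.068 m) or (x of pad_yellow in the frame of pad_green above 0 m and x of pad_red in the frame of pad_yellow above 0 m and x of pad_blue in the frame of pad_red above 0 m and horizontal distance between jar_green_mid and knob_end between 0.244 and 0.278 m and horizontal distance between jar_yellow_mid and knob_end between 0.174 and 0.208 m and horizontal distance between jar_red_mid and knob_end between 0.104 and 0.138 m and horizontal distance between jar_blue_mid and knob_end between 0.034 and 0.068 m) or (x of pad_yellow in the frame of pad_green above 0 m and x of pad_blue in the frame of pad_yellow above 0 m and x of pad_red in the frame of pad_blue above 0 m and horizontal distance between jar_green_mid and knob_end between 0.244 and 0.278 m and horizontal distance between jar_yellow_mid and knob_end between 0.174 and 0.208 m and horizontal distance between jar_blue_mid and knob_end between 0.104 and 0.138 m and horizontal distance between jar_red_mid and knob_end between 0.034 and 0.068 m) or (x of pad_blue in the frame of pad_green above 0 m and x of pad_red in the frame of pad_blue above 0 m and x of pad_yellow in the frame of pad_red above 0 m and horizontal distance between jar_green_mid and knob_end between 0.244 and 0.278 m and horizontal distance between jar_blue_mid and knob_end between 0.174 and 0.208 m and horizontal distance between jar_red_mid and knob_end between 0.104 and 0.138 m and horizontal distance between jar_yellow_mid and knob_end between 0.034 and 0.068 m) or (x of pad_blue in the frame of pad_green above 0 m and x of pad_yellow in the frame of pad_blue above 0 m and x of pad_red in the frame of pad_yellow above 0 m and horizontal distance between jar_green_mid and knob_end between 0.244 and 0.278 m and horizontal distance between jar_blue_mid and knob_end between 0.174 and 0.208 m and horizontal distance between jar_yellow_mid and knob_end between 0.104 and 0.138 m and horizontal distance between jar_red_mid and knob_end between 0.034 and 0.068 m) or (x of pad_red in the frame of pad_blue above 0 m and x of pad_yellow in the frame of pad_red above 0 m and x of pad_green in the frame of pad_yellow above 0 m and horizontal distance between jar_blue_mid and knob_end between 0.244 and 0.278 m and horizontal distance between jar_red_mid and knob_end between 0.174 and 0.208 m and horizontal distance between jar_yellow_mid and knob_end between 0.104 and 0.138 m and horizontal distance between jar_green_mid and knob_end between 0.034 and 0.068 m) or (x of pad_red in the frame of pad_blue above 0 m and x of pad_green in the frame of pad_red above 0 m and x of pad_yellow in the frame of pad_green above 0 m and horizontal distance between jar_blue_mid and knob_end between 0.244 and 0.278 m and horizontal distance between jar_red_mid and knob_end between 0.174 and 0.208 m and horizontal distance between jar_green_mid and knob_end between 0.104 and 0.138 m and horizontal distance between jar_yellow_mid and knob_end between 0.034 and 0.068 m) or (x of pad_yellow in the frame of pad_blue above 0 m and x of pad_red in the frame of pad_yellow above 0 m and x of pad_green in the frame of pad_red above 0 m and horizontal distance between jar_blue_mid and knob_end between 0.244 and 0.278 m and horizontal distance between jar_yellow_mid and knob_end between 0.174 and 0.208 m and horizontal distance between jar_red_mid and knob_end between 0.104 and 0.138 m and horizontal distance between jar_green_mid and knob_end between 0.034 and 0.068 m) or (x of pad_yellow in the frame of pad_blue above 0 m and x of pad_green in the frame of pad_yellow above 0 m and x of pad_red in the frame of pad_green above 0 m and horizontal distance between jar_blue_mid and knob_end between 0.244 and 0.278 m and horizontal distance between jar_yellow_mid and knob_end between 0.174 and 0.208 m and horizontal distance between jar_green_mid and knob_end between 0.104 and 0.138 m and horizontal distance between jar_red_mid and knob_end between 0.034 and 0.068 m) or (x of pad_green in the frame of pad_blue above 0 m and x of pad_red in the frame of pad_green above 0 m and x of pad_yellow in the frame of pad_red above 0 m and horizontal distance between jar_blue_mid and knob_end between 0.244 and 0.278 m and horizontal distance between jar_green_mid and knob_end between 0.174 and 0.208 m and horizontal distance between jar_red_mid and knob_end between 0.104 and 0.138 m and horizontal distance between jar_yellow_mid and knob_end between 0.034 and 0.068 m) or (x of pad_green in the frame of pad_blue above 0 m and x of pad_yellow in the frame of pad_green above 0 m and x of pad_red in the frame of pad_yellow above 0 m and horizontal distance between jar_blue_mid and knob_end between 0.244 and 0.278 m and horizontal distance between jar_green_mid and knob_end between 0.174 and 0.208 m and horizontal distance between jar_yellow_mid and knob_end between 0.104 and 0.138 m and horizontal distance between jar_red_mid and knob_end between 0.034 and 0.068 m))); the robot touches nothing.
It fails at once if a jar is tipped over (more than 0.7 rad from upright) (angle between any of jar_red_mid, jar_yellow_mid, jar_green_mid, jar_blue_mid's own z axis and vertical above 0.7 rad).
It also fails if it takes over 109 s, if anything falls off the work surface, if the arm or the gripper's body presses on something with over 40 N, if the wrist force passes 120 N, or if a joint passes its speed limit or range.

ROBOT

A 6-joint arm with a two-finger parallel gripper is mounted at the origin on the work surface. World frame = base frame: x ahead of the robot, y to its left, z up, the work surface at z = 0. Lengths are in mm, angles in rad, forces in N, time in s.
With the tool pointing down it reaches from about 325 to 750 mm from the base axis. Payload 7.6 kg.
Tool frame: the origin (TCP) lies midway between the tips of the shut fingers; the grasp point (between the pads) lies behind it (tcp_to_grasp is the z of the grasp point in the tool frame, in mm); z points along the fingers, y is the line along which they close (so a half turn about z gives the same grasp; the last joint's range is limited). The gripper opens to 85 mm and grips with 20 to 120 N. Pads are 22 mm wide; open, the fingers measure 114 mm over their backs; the gripper's body (76 mm by 85 mm) begins 54 mm behind the grasp point. The pads swing forward as they close: fully open they stand 13 mm farther back than shut.
Start: joints at [-1.373, 0.052, 1.401, -0, 1.689, -0.07], TCP at [138.945, -506.3, 231.323] pointing down, gripper open.
Joint ranges: [-2.9, 2.9], [-0.91, 2.17], [0.12, 2.37], [-1.06, 4.2], [0.26, 2.73], [-2.93, 2.93]. Speed limits (rad/s): [2.57, 2.57, 3.01, 3.14, 3.14, 3.14].

INTERFACE

Orientations are given as [roll, pitch, yaw] about the fixed x, y, z axes, in that order (R = Rz(yaw) Ry(pitch) Rx(roll)).
In Python, from cell import * gives the robot as it stands.
- The arm moves only by the shell command python3 -m pendant 'ROWS'. ROWS is JSON, a list of rows, each an object of numbers: "claw": the closure, from 0 (fully open) to 1 (shut); "x", "y", "z": the shift along the tool's x, y, z in cm; "rx", "ry", "rz": the turn, a rotation vector about the tool's x, y, z in degrees. A call has 1 to 5 rows; each row is the pose to reach, as a shift and turn from the pose commanded when the call began, along the tool's axes at that moment; what a row does not reach only later rows make up. A row lasts 1/10 s, in which the tool goes at most 50 mm and 8.59 degrees, less where a joint would pass 70% of its speed; a pose out of reach is approached as far as the arm can. A call with a gripper value outside its range is refused whole. The fingers move at their own pace and stop on an object; the grip force is fixed at half the most. Time passes only in rows, so rows that repeat a pose let the fingers close. It gives the time, the measured TCP pose, the force, the opening and the grip force at its end, in the units of the state.
- state(): the state, without advancing time (a new reading comes with each control period).
- read_camera(name): name is "scene" or "side" or "wrist"; returns the picture (420x560x3 uint8, red, green, blue); there is no depth.
- calibration(name): a dict with "fx", "fy", "cx", "cy" (pixels), "D" ([k1, k2, p1, p2, k3] as OpenCV has them; the pictures are not rectified), "cam_to_world" (4x4, takes a point from camera to world coordinates); the wrist camera has in their place "T_tool_cam" (4x4, takes a point from camera to tool coordinates, whose origin is the TCP and whose axes are the flange's). Camera axes: x right, y down, z forward; pixel columns grow to the right and rows downward; lengths in mm; the calibration is good to about 2 mm. A picture is of the moment at which its call begins: read the wrist's pose just before it. calibration takes no time and is no camera call.
- finish_job(): hands the job in; it is judged then, once.
Trained networks look in the newest picture that a camera, given by its name, has taken for a name from the list of things; names that differ only in an ending like _2 or _b are one class to them, and where a whole thing is asked for, a point or a joint stands for the part that bears it (a point fixed in the world has none). Each returns a list of dicts, best first, with "score" (0 to 1); they miss things now and then, are a little off and sometimes report something else, mostly with a low value. They report only what shows in the picture. A call takes as long as a camera call. They do not tell look-alikes from the thing itself.
- boxes_of(name, camera): "point" ([column, row] in pixels, amid what is visible of it).
The state is a dict: "time_s": time; "qpos": joint angles; "qd": joint speeds; "effort": joint torques, N m; "tool_pos": TCP position; "eef_rot": TCP orientation; "wrist_force": force on the tool from outside, world axes, zero at the start; "torque": the same for the moment, N m; "finger_gap": opening from 0.0 (shut) to 1.0 (fully open); "grip_force": force on a finger pad.
Only numpy, scipy, OpenCV 4.12 (cv2) and the standard library are available. Lean on these libraries where they do the work, as an engineer would, in place of code of your own. Each camera call takes 0.05 s, during which the arm holds its last target. There are 200 camera calls.

## Working session

There is one attempt and no reset: what is moved stays moved. The work goes in short steps, Python scripts to look and compute and a shell command to move; the robot and the scene stay as the last step left them, time stands still between calls to the robot, and variables do not carry over. Pictures are saved under pics/ and viewed, at most 14 in all, crops included, and the job is handed in when it is done.

```bash
mkdir -p pics
cat > h.py <<'E'
from cell import *
import numpy as np, cv2
from scipy.spatial.transform import Rotation as R
def px2w(cam,p,z):
    c=calibration(cam); K=np.array([[c['fx'],0,c['cx']],[0,c['fy'],c['cy']],[0,0,1]])
    if 'cam_to_world' in c: T=np.array(c['cam_to_world'])
    else:
        s=state(); W=np.eye(4); W[:3,:3]=R.from_euler('xyz',s['eef_rot']).as_matrix(); W[:3,3]=s['tool_pos']; T=W@np.array(c['T_tool_cam'])
    u=cv2.undistortPoints(np.array([[p]],float),K,np.array(c['D'],float))[0,0]
    d=T[:3,:3]@np.array([u[0],u[1],1]); o=T[:3,3]
    return o+d*(z-o[2])/d[2]
def save(cam,f): 
    im=read_camera(cam); cv2.imwrite('pics/'+f,cv2.cvtColor(im,cv2.COLOR_RGB2BGR)); return im
E
python3 - <<'E'
from h import *
print(state())
for cam in ['scene','side']:
    save(cam,cam+'1.png')
    for n,z in [('jar_%s_mid'%c,51) for c in ('red','yellow','green','blue')]+[('knob_end',20),('wood_rack',15)]+[('pad_%s'%c,11) for c in ('red','yellow','green','blue')]:
        for b in boxes_of(n,cam)[:3]: print(cam,n,round(b['score'],2),np.round(b['point']),px2w(cam,b['point'],z).round())
E
```

```text
{'time_s': 0.0, 'qpos': array([-1.37330880e+00,  5.28513622e-02,  1.40172176e+00,  2.08491775e-05,
        1.68856150e+00, -7.03011201e-02]), 'qd': array([-0.00057355,  0.00099274, -0.00156746, -0.00121448, -0.00097466,
        0.00045277]), 'effort': array([-3.29535151e-04, -3.81668508e+01, -3.60188735e+01, -1.31188040e-04,
        6.23570595e-03, -7.40107879e-06]), 'tool_pos': array([ 138.8853413 , -505.99783302,  230.46626637]), 'eef_rot': array([-3.14005594e+00, -1.28970559e-04,  2.67790986e-01]), 'wrist_force': array([ 0.21559119, -0.01722608,  0.23754762]), 'torque': array([-0.03307288, -0.01895529,  0.01136311]), 'grip_force': 0.0, 'finger_gap': 0.9997697991572284}
scene jar_red_mid 0.77 [170. 173.] [ 585. -216.   51.]
scene jar_yellow_mid 0.84 [212. 138.] [ 439. -225.   51.]
scene jar_green_mid 0.93 [180. 228.] [ 703. -104.   51.]
scene jar_green_mid 0.79 [149. 195.] [ 660. -205.   51.]
scene knob_end 0.63 [347. 301.] [687. 182.  20.]
scene knob_end 0.58 [149. 194.] [ 625. -238.   20.]
scene wood_rack 0.68 [390. 249.] [539. 197.  15.]
scene pad_red 0.61 [349. 302.] [680. 183.
[... 201 characters left out ...]
6. -219.   51.]
side jar_yellow_mid 0.93 [245. 329.] [ 447. -219.   51.]
side jar_green_mid 0.86 [411. 278.] [ 745. -171.   51.]
side jar_green_mid 0.77 [369. 301.] [ 656. -203.   51.]
side jar_green_mid 0.58 [368. 258.] [ 687. -113.   51.]
side jar_blue_mid 0.74 [285. 318.] [ 512. -212.   51.]
side knob_end 0.6 [324. 175.] [687. 183.  20.]
side wood_rack 0.59 [253. 183.] [521. 186.  15.]
side pad_red 0.89 [314. 330.] [ 561. -216.   11.]
side pad_red 0.71 [328. 311.] [ 595. -184.   11.]
side pad_yellow 0.66 [286. 316.] [ 522. -181.   11.]
side pad_yellow 0.56 [238. 349.] [ 434. -229.   11.]
side pad_green 0.69 [356. 321.] [ 636. -212.   11.]
side pad_blue 0.58 [279. 344.] [ 500. -233.   11.]
```

```bash
python3 -c "
from h import *
print(calibration('wrist'));print([k for k in globals() if 'tcp' in k], globals().get('tcp_to_grasp'))"
```

```text
{'fx': 348.8591123655376, 'fy': 348.8591123655376, 'cx': 275.9252832713798, 'cy': 214.89817664090742, 'D': array([-0.07167825,  0.        ,  0.        ,  0.        ,  0.        ]), 'T_tool_cam': array([[ 5.11695535e-04, -9.59047467e-01, -2.83244936e-01,
         7.13103832e+01],
       [ 9.99999714e-01,  3.33028207e-04,  6.78937224e-04,
        -9.58231988e-02],
       [-5.56804472e-04, -2.83245202e-01,  9.59047364e-01,
        -1.43478487e+02],
       [ 0.00000000e+00,  0.00000000e+00,  0.00000000e+00,
         1.00000000e+00]])}
['tcp_to_grasp'] -18.700000000000003
```

View pics/scene1.png

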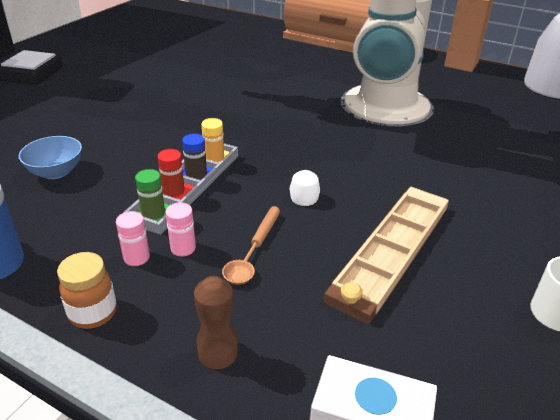

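View pics/side1.png

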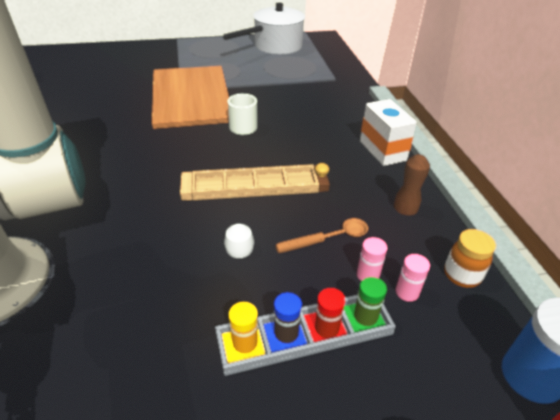

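The jars stand in the order yellow, blue, red, green going away from the robot. The knob is at the far end of the wooden rack (side picture, ~(322,170)), and the pink jars stand beside green. So green goes in the farthest pocket and yellow in the nearest.

I'll go above the grey rack first.

```bash
cat >> h.py <<'E'
def go(x,y,z,yaw):
    "shift (cm, tool axes) and turn (deg) to a world TCP target, tool down"
    s=state(); M=R.from_euler('xyz',s['eef_rot']); d=M.inv().apply(np.array([x,y,z])-s['tool_pos'])/10
    t=(M.inv()*R.from_euler('xyz',[np.pi,0,yaw])).as_rotvec(degrees=True)
    print('t',round(s['time_s'],1),'at',s['tool_pos'].round(1),'xyz',d.round(2),'turn',t.round(1),'gap',round(s['finger_gap'],2))
E
python3 -m pendant '[{"x":4.7,"y":-1.7},{"x":9.4,"y":-3.4},{"x":14.1,"y":-5.1},{"x":18.8,"y":-6.8},{"x":23.5,"y":-8.5}]'
python3 -m pendant '[{"x":4.7,"y":-1.7},{"x":9.4,"y":-3.4},{"x":14.1,"y":-5.1},{"x":18.8,"y":-6.8},{"x":23.5,"y":-8.5}]'
python3 -m pendant '[{"rz":6},{"rz":11},{"rz":11}]'
python3 - <<'E'
from h import *
go(550,-215,230,0.07)
im=save('wrist','w1.png')
hsv=cv2.cvtColor(im,cv2.COLOR_RGB2HSV)
for n,z in [('jar_%s_mid'%c,80) for c in ('red','yellow','green','blue')]:
    for b in boxes_of(n,'wrist')[:3]: print(n,round(b['score'],2),np.round(b['point']),px2w('wrist',b['point'],z).round())
E
```

```text
t 1.1 at [ 139.  -506.3  231.3] xyz [ 47.35 -17.21   0.13] turn [ 0.   0.  11.3] gap 1.0invalid input
invalid input
invalid input
```

View pics/w1.png

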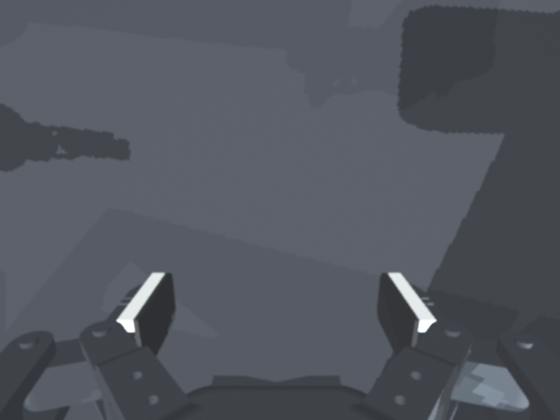

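The moves were refused and the arm hasn't moved. The picture shows only bare worktop. The rows probably need every field.

```bash
python3 -m pendant '[{"claw":0,"x":4.7,"y":-1.7,"z":0,"rx":0,"ry":0,"rz":0},{"claw":0,"x":9.4,"y":-3.4,"z":0,"rx":0,"ry":0,"rz":0},{"claw":0,"x":14.1,"y":-5.1,"z":0,"rx":0,"ry":0,"rz":0},{"claw":0,"x":18.8,"y":-6.8,"z":0,"rx":0,"ry":0,"rz":0},{"claw":0,"x":23.5,"y":-8.5,"z":0,"rx":0,"ry":0,"rz":0}]'
```

```text
time_s: 1.85
tool_pos: [344.4, -360.7, 231.5]
eef_rot: [3.141, -0.0, 0.267]
wrist_force: [0.4, -0.8, 0.3]
finger_gap: 1.001
grip_force: 0.0
```

```bash
python3 -m pendant '[{"claw":0,"x":4.7,"y":-1.7,"z":0,"rx":0,"ry":0,"rz":0},{"claw":0,"x":9.4,"y":-3.4,"z":0,"rx":0,"ry":0,"rz":0},{"claw":0,"x":14.1,"y":-5.1,"z":0,"rx":0,"ry":0,"rz":0},{"claw":0,"x":18.8,"y":-6.8,"z":0,"rx":0,"ry":0,"rz":5},{"claw":0,"x":23.5,"y":-8.5,"z":0,"rx":0,"ry":0,"rz":11}]'
python3 -m pendant '[{"claw":0,"x":0,"y":0,"z":0,"rx":0,"ry":0,"rz":0},{"claw":0,"x":0,"y":0,"z":0,"rx":0,"ry":0,"rz":0}]'
python3 - <<'E'
from h import *
go(550,-215,230,0.07)
im=save('wrist','w2.png')
for n,z in [('jar_%s_mid'%c,80) for c in ('red','yellow','green','blue')]:
    for b in boxes_of(n,'wrist')[:3]: print(n,round(b['score'],2),np.round(b['point']),px2w('wrist',b['point'],z).round())
E
```

```text
time_s: 2.35
tool_pos: [548.7, -216.5, 231.4]
eef_rot: [3.141, -0.0, 0.072]
wrist_force: [-0.8, -1.1, -1.0]
finger_gap: 0.996
grip_force: 0.0
time_s: 2.55
tool_pos: [547.6, -217.3, 230.7]
eef_rot: [-3.141, 0.001, 0.079]
wrist_force: [0.6, -0.9, -0.4]
finger_gap: 0.999
grip_force: 0.0
t 2.5 at [ 547.6 -217.3  230.7] xyz [ 0.26 -0.21  0.07] turn [-0.   0.1  0.5] gap 1.0
jar_red_mid 0.7 [288. 262.] [ 486. -235.   80.]
jar_red_mid 0.63 [279. 156.] [ 583. -219.   80.]
jar_yellow_mid 0.55 [267. 292.] [ 454. -218.   80.]
jar_green_mid 0.83 [164.  18.] [ 684. -122.   80.]
jar_blue_mid 0.65 [268. 229.] [ 517. -214.   80.]
```

View pics/w2.png

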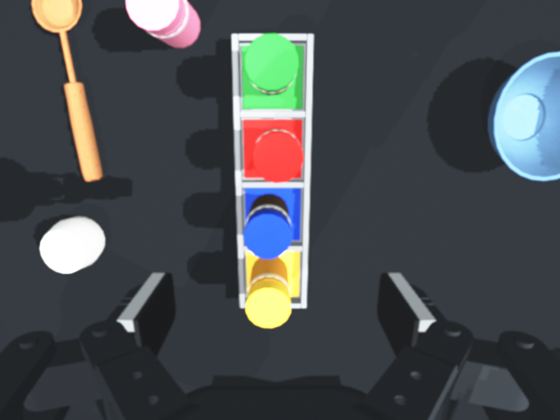

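The whole grey rack shows. Lid-top centres are green (271,63), red (277,156), blue (269,232) and yellow (269,307), with the rack rim between (233,36) and (307,307). I'll convert these, then look over the wooden rack.

```bash
python3 - <<'E'
from h import *
for n,p in dict(g=(271,62),r=(277,156),b=(269,232),y=(269,307)).items(): print(n,px2w('wrist',p,91).round())
for p in [(233,35),(313,35),(307,307),(240,307)]: print(px2w('wrist',p,23).round())
go(530,187,230,-0.05)
E
python3 -m pendant '[{"claw":0,"x":0.4,"y":-4.9,"z":0,"rx":0,"ry":0,"rz":0},{"claw":0,"x":0.8,"y":-9.8,"z":0,"rx":0,"ry":0,"rz":0},{"claw":0,"x":1.2,"y":-14.7,"z":0,"rx":0,"ry":0,"rz":0},{"claw":0,"x":1.4,"y":-19.6,"z":0,"rx":0,"ry":0,"rz":2},{"claw":0,"x":1.5,"y":-24.5,"z":0,"rx":0,"ry":0,"rz":5}]'
```

```text
g [ 655. -207.   91.]
r [ 584. -217.   91.]
b [ 518. -215.   91.]
y [ 445. -221.   91.]
[ 685. -169.   23.]
[ 691. -243.   23.]
[ 407. -266.   23.]
[ 401. -189.   23.]
t 2.8 at [ 546.4 -219.   231.8] xyz [  1.38 -40.61   0.16] turn [ 0.  -0.   7.1] gap 1.0
time_s: 3.3
tool_pos: [543.1, 28.4, 231.8]
eef_rot: [3.142, -0.001, -0.015]
wrist_force: [-0.1, 0.3, -0.5]
finger_gap: 0.997
grip_force: 0.0
```

```bash
python3 -m pendant '[{"claw":0,"x":-0.5,"y":-4.9,"z":0,"rx":0,"ry":0,"rz":0},{"claw":0,"x":-0.9,"y":-9.8,"z":0,"rx":0,"ry":0,"rz":0},{"claw":0,"x":-1.2,"y":-14,"z":0,"rx":0,"ry":0,"rz":1},{"claw":0,"x":-1.5,"y":-15.8,"z":0,"rx":0,"ry":0,"rz":2},{"claw":0,"x":-1.5,"y":-15.8,"z":0,"rx":0,"ry":0,"rz":2}]'
python3 - <<'E'
from h import *
go(530,187,230,-0.05)
im=save('wrist','w3.png')
for n,z in [('knob_end',22),('wood_rack',15)]:
    for b in boxes_of(n,'wrist')[:3]: print(n,round(b['score'],2),np.round(b['point']),px2w('wrist',b['point'],z).round())
E
```

```text
time_s: 3.8
tool_pos: [529.9, 187.1, 231.5]
eef_rot: [-3.141, -0.0, -0.044]
wrist_force: [0.6, -0.2, 0.1]
finger_gap: 1.001
grip_force: 0.0
t 3.8 at [529.9 187.1 231.5] xyz [0.01 0.01 0.15] turn [-0.  -0.   0.3] gap 1.0
knob_end 0.68 [273.  23.] [683. 180.  22.]
wood_rack 0.6 [265. 166.] [549. 195.  15.]
```

View pics/w3.png

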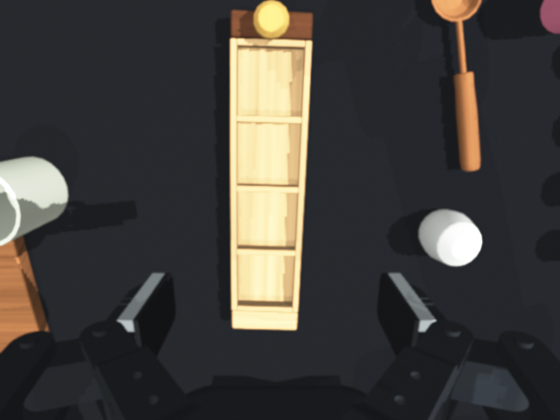

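The wooden rack shows with the knob at (272,18). The dividers (z=23) are at rows 120, 188 and 250, with outer corners (230,41), (311,42), (298,311) and (231,311).

Run:
```python
from h import *
P=lambda p,z=23: px2w('wrist',p,z)[:2]
far=(P((230,40))+P((311,42)))/2; near=(P((231,311))+P((298,312)))/2
L=np.linalg.norm(far-near); u=(far-near)/L; c=(far+near)/2
print('len',L,'yaw',np.arctan2(u[1],u[0]),'c',c, 'mid div',P((269.5,188)),'widths',np.linalg.norm(P((230,40))-P((311,42))),np.linalg.norm(P((231,311))-P((298,312))))
for d in (-105,-35,35,105): print(d,(c+d*u).round(1))
print('divs',P((270,120)),P((267,250)),'knob',P((272,18),45))
go(655,-207,160,0.075)
```

```text
len 285.40317210172935 yaw -0.07533752321755849 c [525.06967837 193.2036038 ] mid div [527.29564737 190.59945136] widths 75.59417438151529 77.27159197319389
-105 [420.4 201.1]
-35 [490.2 195.8]
35 [560.  190.6]
105 [629.8 185.3]
divs [595.15190183 186.60364428] [458.96379828 196.87908901] knob [681.80132158 180.15070738]
t 4.0 at [530.6 184.3 231.5] xyz [14.27 38.49  7.17] turn [ 0. -0. -7.] gap 1.0
```

The measurements agree: length 285 mm, yaw -0.075, pockets at about (631,184), (561,189), (492,195) and (422,200). I'll use yaw 0 throughout so tool shifts line up with the world axes. Green goes first.

```bash
python3 -m pendant '[{"claw":0,"x":1.6,"y":4.5,"z":0,"rx":0,"ry":0,"rz":-2.5},{"claw":0,"x":3.2,"y":9,"z":1,"rx":0,"ry":0,"rz":-2.5},{"claw":0,"x":4.8,"y":13.5,"z":2,"rx":0,"ry":0,"rz":-2.5},{"claw":0,"x":6.4,"y":18,"z":3,"rx":0,"ry":0,"rz":-2.5},{"claw":0,"x":8,"y":22.5,"z":4,"rx":0,"ry":0,"rz":-2.5}]'
python3 -c "
from h import *
go(655,-207,150,0)"
```

```text
time_s: 4.45
tool_pos: [599.8, -46.7, 191.3]
eef_rot: [3.141, -0.001, -0.005]
wrist_force: [1.4, 1.3, 0.5]
finger_gap: 1.003
grip_force: 0.0
t 4.5 at [599.8 -46.7 191.3] xyz [ 5.59 16.    4.13] turn [ 0.  -0.  -0.3] gap 1.0
```

```bash
python3 -m pendant '[{"claw":0,"x":1.6,"y":4.5,"z":0,"rx":0,"ry":0,"rz":0},{"claw":0,"x":3.2,"y":9,"z":0,"rx":0,"ry":0,"rz":0},{"claw":0,"x":4.8,"y":13.5,"z":1,"rx":0,"ry":0,"rz":0},{"claw":0,"x":5.5,"y":16,"z":4,"rx":0,"ry":0,"rz":0},{"claw":0,"x":5.5,"y":16,"z":4,"rx":0,"ry":0,"rz":0}]'
python3 - <<'E'
from h import *
go(655,-207,40,0)
im=save('wrist','w4.png')
go(655,-207,40,0)
E
```

```text
time_s: 4.95
tool_pos: [651.7, -208.4, 145.3]
eef_rot: [-3.14, 0.008, -0.009]
wrist_force: [-0.1, 0.7, -2.0]
finger_gap: 0.999
grip_force: 0.0
t 5.0 at [ 651.7 -208.4  145.3] xyz [ 0.41 -0.12 10.53] turn [-0.1  0.5 -0.5] gap 1.0
t 5.0 at [ 652.4 -206.3  147.8] xyz [ 0.32  0.09 10.78] turn [-0.1  0.3 -0.4] gap 1.0
```

View pics/w4.png

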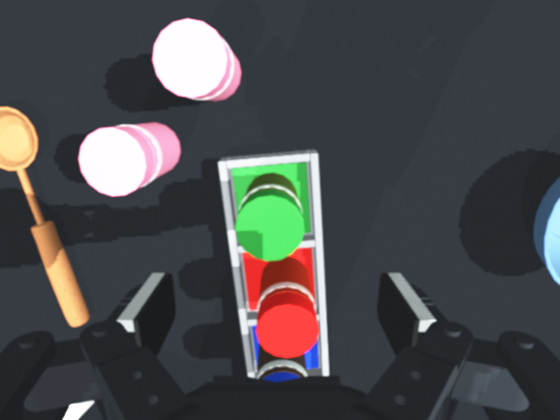

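Green's lid top is at (271,221). The pink jars (115,160) and (188,58) stay clear of the fingers.

```bash
python3 - <<'E'
from h import *
print(px2w('wrist',(271,221),91).round(1),px2w('wrist',(115,160),85).round(1),px2w('wrist',(287,323),91).round(1))
E
python3 -m pendant '[{"claw":0,"x":0.2,"y":0.1,"z":3,"rx":0,"ry":0,"rz":0},{"claw":0,"x":0.2,"y":0.1,"z":6,"rx":0,"ry":0,"rz":0},{"claw":0,"x":0.2,"y":0.1,"z":9,"rx":0,"ry":0,"rz":0},{"claw":0,"x":0.2,"y":0.1,"z":10.8,"rx":0,"ry":0,"rz":0},{"claw":0,"x":0.2,"y":0.1,"z":10.8,"rx":0,"ry":0,"rz":0}]'
```

```text
[ 660.5 -203.5   91. ] [ 697.5 -110.3   85. ] [ 589.2 -213.3   91. ]
time_s: 5.5
tool_pos: [654.9, -203.4, 41.2]
eef_rot: [-3.14, 0.004, -0.003]
wrist_force: [0.6, 0.1, 0.4]
finger_gap: 0.999
grip_force: 0.0
```

```bash
python3 -m pendant '[{"claw":1,"x":0.2,"y":0,"z":0,"rx":0,"ry":0,"rz":0},{"claw":1,"x":0.2,"y":0,"z":0,"rx":0,"ry":0,"rz":0},{"claw":1,"x":0.2,"y":0,"z":0,"rx":0,"ry":0,"rz":0},{"claw":1,"x":0.2,"y":0,"z":0,"rx":0,"ry":0,"rz":0},{"claw":1,"x":0.2,"y":0,"z":0,"rx":0,"ry":0,"rz":0}]'
python3 -m pendant '[{"claw":1,"x":0,"y":0,"z":0,"rx":0,"ry":0,"rz":0},{"claw":1,"x":0,"y":0,"z":0,"rx":0,"ry":0,"rz":0},{"claw":1,"x":0,"y":0,"z":0,"rx":0,"ry":0,"rz":0}]'
```

```text
time_s: 6.0
tool_pos: [659.5, -204.5, 45.7]
eef_rot: [3.14, -0.003, -0.003]
wrist_force: [-1.4, 0.7, 5.6]
finger_gap: 0.48
grip_force: 60.6
time_s: 6.3
tool_pos: [659.5, -204.5, 45.7]
eef_rot: [3.14, -0.003, -0.003]
wrist_force: [0.8, 0.5, 7.6]
finger_gap: 0.481
grip_force: 60.6
```

```bash
python3 -m pendant '[{"claw":1,"x":0,"y":0,"z":-1.5,"rx":0,"ry":0,"rz":0},{"claw":1,"x":0,"y":0,"z":-4,"rx":0,"ry":0,"rz":0},{"claw":1,"x":0,"y":0,"z":-7,"rx":0,"ry":0,"rz":0},{"claw":1,"x":0,"y":0,"z":-10,"rx":0,"ry":0,"rz":0},{"claw":1,"x":0,"y":0,"z":-12,"rx":0,"ry":0,"rz":0}]'
python3 -c "
from h import *
go(628,184,155,0)"
```

```text
time_s: 6.8
tool_pos: [658.8, -204.1, 166.9]
eef_rot: [3.141, -0.003, -0.003]
wrist_force: [0.3, -0.6, -1.2]
finger_gap: 0.473
grip_force: 60.7
t 6.8 at [ 658.8 -204.1  166.9] xyz [ -3.19 -38.81   1.14] turn [ 0.1 -0.2 -0.2] gap 0.47
```

```bash
python3 -m pendant '[{"claw":1,"x":-0.3,"y":-3,"z":0,"rx":0,"ry":0,"rz":0},{"claw":1,"x":-0.7,"y":-7,"z":0,"rx":0,"ry":0,"rz":0},{"claw":1,"x":-1.1,"y":-11.5,"z":0,"rx":0,"ry":0,"rz":0},{"claw":1,"x":-1.5,"y":-16,"z":0,"rx":0,"ry":0,"rz":0},{"claw":1,"x":-1.9,"y":-20.5,"z":0,"rx":0,"ry":0,"rz":0}]'
python3 -m pendant '[{"claw":1,"x":-0.3,"y":-4.5,"z":0,"rx":0,"ry":0,"rz":0},{"claw":1,"x":-0.6,"y":-9,"z":0,"rx":0,"ry":0,"rz":0},{"claw":1,"x":-0.9,"y":-13.5,"z":0,"rx":0,"ry":0,"rz":0},{"claw":1,"x":-1,"y":-17,"z":0,"rx":0,"ry":0,"rz":0},{"claw":1,"x":-1,"y":-18.3,"z":0,"rx":0,"ry":0,"rz":0}]'
python3 -m pendant '[{"claw":1,"x":0,"y":0,"z":0,"rx":0,"ry":0,"rz":0},{"claw":1,"x":0,"y":0,"z":0,"rx":0,"ry":0,"rz":0}]'
python3 - <<'E'
from h import *
save('wrist','w5.png')
go(630,184,44,0)
E
```

```text
time_s: 7.3
tool_pos: [639.4, 2.7, 164.0]
eef_rot: [3.142, -0.0, -0.003]
wrist_force: [0.8, 0.2, -1.3]
finger_gap: 0.479
grip_force: 60.9
time_s: 7.8
tool_pos: [629.6, 187.7, 163.7]
eef_rot: [-3.141, 0.0, 0.001]
wrist_force: [0.5, 0.2, -1.4]
finger_gap: 0.477
grip_force: 61.0
time_s: 8.0
tool_pos: [630.7, 182.9, 163.4]
eef_rot: [3.141, 0.0, -0.003]
wrist_force: [-0.0, -0.8, -2.0]
finger_gap: 0.482
grip_force: 61.0
t 8.1 at [630.8 182.4 163.4] xyz [-0.08 -0.17 11.94] turn [ 0.   0.  -0.2] gap 0.47
```

View pics/w5.png

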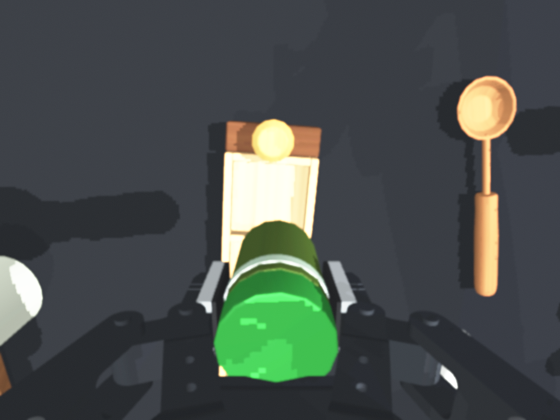

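The jar is held upright above the far pocket, with the knob at (273,140) and the far rack corners at (227,152) and (320,158).

```bash
python3 - <<'E'
from h import *
k=px2w('wrist',(273,140),45); a=(px2w('wrist',(227,152),23)+px2w('wrist',(320,158),23))/2
print(k.round(1),a.round(1), 'pocket', (k+np.array([-51,3.8,0])).round(1),(a+np.array([-38,2.9,0])).round(1))
E
python3 -m pendant '[{"claw":1,"x":0,"y":0,"z":3,"rx":0,"ry":0,"rz":0},{"claw":1,"x":0,"y":0,"z":6.5,"rx":0,"ry":0,"rz":0},{"claw":1,"x":0,"y":0,"z":9.5,"rx":0,"ry":0,"rz":0},{"claw":1,"x":0,"y":0,"z":9.5,"rx":0,"ry":0,"rz":0},{"claw":1,"x":0,"y":0,"z":9.5,"rx":0,"ry":0,"rz":0}]'
```

```text
[682.5 184.   45. ] [668.9 183.7  23. ] pocket [631.5 187.8  45. ] [630.9 186.6  23. ]
time_s: 8.55
tool_pos: [630.9, 182.8, 68.9]
eef_rot: [3.141, 0.0, -0.004]
wrist_force: [-0.2, 0.4, -1.4]
finger_gap: 0.48
grip_force: 61.0
```

```bash
python3 -m pendant '[{"claw":1,"x":0,"y":-0.3,"z":1,"rx":0,"ry":0,"rz":0},{"claw":1,"x":0,"y":-0.3,"z":2,"rx":0,"ry":0,"rz":0},{"claw":1,"x":0,"y":-0.3,"z":2.5,"rx":0,"ry":0,"rz":0},{"claw":1,"x":0,"y":-0.3,"z":2.7,"rx":0,"ry":0,"rz":0},{"claw":1,"x":0,"y":-0.3,"z":2.7,"rx":0,"ry":0,"rz":0}]'
```

```text
time_s: 9.05
tool_pos: [630.8, 187.1, 42.7]
eef_rot: [3.142, -0.001, -0.003]
wrist_force: [-3.4, -1.4, 5.5]
finger_gap: 0.478
grip_force: 61.7
```

```bash
python3 -m pendant '[{"claw":0,"x":0,"y":0,"z":0,"rx":0,"ry":0,"rz":0},{"claw":0,"x":0,"y":0,"z":0,"rx":0,"ry":0,"rz":0},{"claw":0,"x":0,"y":0,"z":0,"rx":0,"ry":0,"rz":0},{"claw":0,"x":0,"y":0,"z":0,"rx":0,"ry":0,"rz":0},{"claw":0,"x":0,"y":0,"z":0,"rx":0,"ry":0,"rz":0}]'
python3 -m pendant '[{"claw":0,"x":0,"y":0,"z":-3,"rx":0,"ry":0,"rz":0},{"claw":0,"x":0,"y":0,"z":-6,"rx":0,"ry":0,"rz":0},{"claw":0,"x":0,"y":0,"z":-9,"rx":0,"ry":0,"rz":0},{"claw":0,"x":0,"y":0,"z":-12,"rx":0,"ry":0,"rz":0},{"claw":0,"x":0,"y":0,"z":-12,"rx":0,"ry":0,"rz":0}]'
python3 - <<'E'
from h import *
save('wrist','w6.png')
go(587,-215,160,0)
E
```

```text
time_s: 9.55
tool_pos: [630.5, 187.0, 41.2]
eef_rot: [3.141, 0.0, -0.003]
wrist_force: [0.2, -0.2, -0.2]
finger_gap: 0.999
grip_force: 0.0
time_s: 10.05
tool_pos: [632.6, 187.5, 167.4]
eef_rot: [-3.139, -0.009, -0.003]
wrist_force: [0.4, -0.7, 1.4]
finger_gap: 0.998
grip_force: 0.0
t 10.1 at [631.7 187.3 164.4] xyz [-4.36 40.24  0.37] turn [-0.1 -0.3 -0.2] gap 1.0
```

View pics/w6.png

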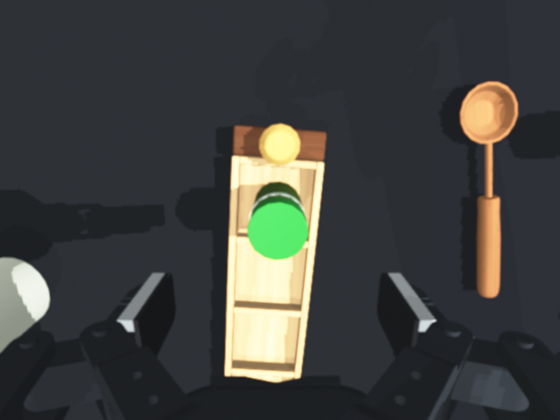

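Green stands upright in the far pocket (lid (278,225)). Red is next, at about (587,-215).

```bash
python3 -m pendant '[{"claw":0,"x":-0.6,"y":4.5,"z":0,"rx":0,"ry":0,"rz":0},{"claw":0,"x":-1.1,"y":9,"z":0,"rx":0,"ry":0,"rz":0},{"claw":0,"x":-1.6,"y":13.5,"z":0,"rx":0,"ry":0,"rz":0},{"claw":0,"x":-2.1,"y":18,"z":0,"rx":0,"ry":0,"rz":0},{"claw":0,"x":-2.6,"y":22.5,"z":0,"rx":0,"ry":0,"rz":0}]'
python3 -m pendant '[{"claw":0,"x":-0.5,"y":4.5,"z":0,"rx":0,"ry":0,"rz":0},{"claw":0,"x":-1,"y":9,"z":0,"rx":0,"ry":0,"rz":0},{"claw":0,"x":-1.5,"y":13.5,"z":0,"rx":0,"ry":0,"rz":0},{"claw":0,"x":-1.8,"y":17.7,"z":0.5,"rx":0,"ry":0,"rz":0},{"claw":0,"x":-1.8,"y":17.7,"z":1,"rx":0,"ry":0,"rz":0}]'
python3 -m pendant '[{"claw":0,"x":0,"y":0,"z":0,"rx":0,"ry":0,"rz":0},{"claw":0,"x":0,"y":0,"z":0,"rx":0,"ry":0,"rz":0}]'
python3 - <<'E'
from h import *
save('wrist','w7.png')
go(587,-215,40,0)
E
```

```text
time_s: 10.6
tool_pos: [602.9, -39.5, 159.7]
eef_rot: [-3.141, 0.002, -0.003]
wrist_force: [0.5, 0.2, -0.2]
finger_gap: 0.996
grip_force: 0.0
time_s: 11.1
tool_pos: [583.8, -219.7, 149.4]
eef_rot: [3.141, 0.002, -0.009]
wrist_force: [-0.2, 0.6, 0.1]
finger_gap: 1.004
grip_force: 0.0
time_s: 11.3
tool_pos: [585.3, -213.8, 150.4]
eef_rot: [-3.141, 0.001, -0.002]
wrist_force: [1.0, 0.6, 0.0]
finger_gap: 0.997
grip_force: 0.0
t 11.3 at [ 585.6 -213.5  150.9] xyz [ 0.15  0.15 11.09] turn [-0.   0.  -0.1] gap 1.0
```

View pics/w7.png

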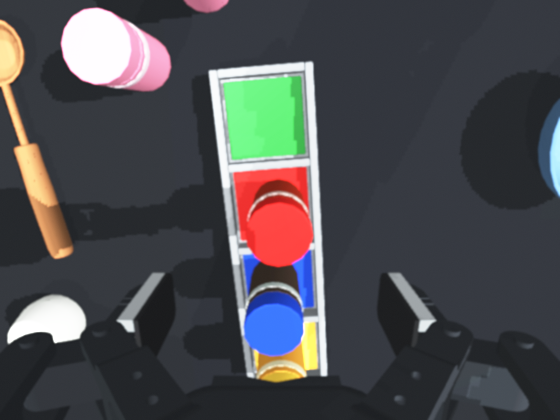

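Red's lid is at (279,231) and blue's at (274,322).

```bash
python3 - <<'E'
from h import *
print(px2w('wrist',(279,231),91).round(1),px2w('wrist',(274,322),91).round(1))
E
python3 -m pendant '[{"claw":0,"x":0.2,"y":0.2,"z":3,"rx":0,"ry":0,"rz":0},{"claw":0,"x":0.2,"y":0.2,"z":6,"rx":0,"ry":0,"rz":0},{"claw":0,"x":0.2,"y":0.2,"z":9,"rx":0,"ry":0,"rz":0},{"claw":0,"x":0.2,"y":0.2,"z":10.8,"rx":0,"ry":0,"rz":0},{"claw":0,"x":0.2,"y":0.2,"z":10.8,"rx":0,"ry":0,"rz":0}]'
```

```text
[ 586.5 -215.6   91. ] [ 521.6 -212.4   91. ]
time_s: 11.85
tool_pos: [586.0, -214.7, 40.0]
eef_rot: [-3.139, 0.005, -0.001]
wrist_force: [0.7, 0.7, 0.0]
finger_gap: 0.997
grip_force: 0.0
```

```bash
python3 -m pendant '[{"claw":1,"x":0,"y":0,"z":0,"rx":0,"ry":0,"rz":0},{"claw":1,"x":0,"y":0,"z":0,"rx":0,"ry":0,"rz":0},{"claw":1,"x":0,"y":0,"z":0,"rx":0,"ry":0,"rz":0},{"claw":1,"x":0,"y":0,"z":0,"rx":0,"ry":0,"rz":0},{"claw":1,"x":0,"y":0,"z":0,"rx":0,"ry":0,"rz":0}]'
python3 -m pendant '[{"claw":1,"x":0,"y":0,"z":0,"rx":0,"ry":0,"rz":0},{"claw":1,"x":0,"y":0,"z":0,"rx":0,"ry":0,"rz":0}]'
python3 -m pendant '[{"claw":1,"x":0,"y":0,"z":-1.5,"rx":0,"ry":0,"rz":0},{"claw":1,"x":0,"y":0,"z":-4,"rx":0,"ry":0,"rz":0},{"claw":1,"x":0,"y":0,"z":-7,"rx":0,"ry":0,"rz":0},{"claw":1,"x":0,"y":0,"z":-10,"rx":0,"ry":0,"rz":0},{"claw":1,"x":0,"y":0,"z":-12,"rx":0,"ry":0,"rz":0}]'
python3 -c "
from h import *
go(561.5,191.5,155,0)"
```

```text
time_s: 12.35
tool_pos: [588.4, -217.0, 45.3]
eef_rot: [3.141, -0.003, -0.003]
wrist_force: [-0.5, 1.7, 6.9]
finger_gap: 0.477
grip_force: 60.5
time_s: 12.55
tool_pos: [588.5, -217.0, 45.3]
eef_rot: [3.141, -0.003, -0.003]
wrist_force: [-0.1, 2.1, 6.0]
finger_gap: 0.477
grip_force: 60.5
time_s: 13.05
tool_pos: [587.8, -217.2, 167.0]
eef_rot: [3.14, -0.003, -0.003]
wrist_force: [-0.3, 0.1, -0.1]
finger_gap: 0.472
grip_force: 60.6
t 13.1 at [ 587.8 -217.2  167. ] xyz [ -2.75 -40.86   1.12] turn [ 0.1 -0.2 -0.2] gap 0.47
```

```bash
python3 -m pendant '[{"claw":1,"x":-0.2,"y":-3,"z":0,"rx":0,"ry":0,"rz":0},{"claw":1,"x":-0.5,"y":-7,"z":0,"rx":0,"ry":0,"rz":0},{"claw":1,"x":-0.8,"y":-11.5,"z":0,"rx":0,"ry":0,"rz":0},{"claw":1,"x":-1.1,"y":-16,"z":0,"rx":0,"ry":0,"rz":0},{"claw":1,"x":-1.4,"y":-20.5,"z":0,"rx":0,"ry":0,"rz":0}]'
python3 -m pendant '[{"claw":1,"x":-0.3,"y":-4.5,"z":0,"rx":0,"ry":0,"rz":0},{"claw":1,"x":-0.6,"y":-9,"z":0,"rx":0,"ry":0,"rz":0},{"claw":1,"x":-0.9,"y":-13.5,"z":0,"rx":0,"ry":0,"rz":0},{"claw":1,"x":-1.2,"y":-18,"z":0,"rx":0,"ry":0,"rz":0},{"claw":1,"x":-1.3,"y":-20.4,"z":0,"rx":0,"ry":0,"rz":0}]'
python3 -m pendant '[{"claw":1,"x":0,"y":0,"z":0,"rx":0,"ry":0,"rz":0},{"claw":1,"x":0,"y":0,"z":0,"rx":0,"ry":0,"rz":0},{"claw":1,"x":0,"y":0,"z":3,"rx":0,"ry":0,"rz":0},{"claw":1,"x":0,"y":0,"z":6,"rx":0,"ry":0,"rz":0},{"claw":1,"x":0,"y":0,"z":6,"rx":0,"ry":0,"rz":0}]'
python3 -c "
from h import *
go(562,191.5,42.7,0)"
```

```text
time_s: 13.55
tool_pos: [573.5, -10.3, 164.2]
eef_rot: [3.141, -0.001, -0.003]
wrist_force: [0.6, 0.3, -0.8]
finger_gap: 0.479
grip_force: 60.7
time_s: 14.05
tool_pos: [560.7, 195.4, 164.2]
eef_rot: [-3.141, -0.0, -0.0]
wrist_force: [-0.3, -0.3, -1.6]
finger_gap: 0.481
grip_force: 60.8
time_s: 14.55
tool_pos: [559.3, 190.0, 98.8]
eef_rot: [3.139, 0.008, -0.005]
wrist_force: [-1.1, -0.2, -2.3]
finger_gap: 0.478
grip_force: 60.8
t 14.6 at [559.3 190.   98.8] xyz [ 0.32 -0.16  5.6 ] turn [ 0.2  0.5 -0.3] gap 0.48
```

```bash
python3 -m pendant '[{"claw":1,"x":0.1,"y":-0.1,"z":2,"rx":0,"ry":0,"rz":0},{"claw":1,"x":0.1,"y":-0.1,"z":4,"rx":0,"ry":0,"rz":0},{"claw":1,"x":0.1,"y":-0.1,"z":4,"rx":0,"ry":0,"rz":0},{"claw":1,"x":0.1,"y":-0.1,"z":4,"rx":0,"ry":0,"rz":0}]'
python3 -c "
from h import *
go(562,191.5,42.5,0)"
```

```text
time_s: 14.95
tool_pos: [563.2, 192.7, 64.9]
eef_rot: [-3.142, -0.001, -0.004]
wrist_force: [0.2, -0.4, -0.7]
finger_gap: 0.479
grip_force: 60.8
t 14.9 at [563.2 192.7  64.9] xyz [-0.12  0.12  2.24] turn [-0.  -0.1 -0.2] gap 0.48
```

```bash
python3 -m pendant '[{"claw":1,"x":-0.1,"y":0,"z":1,"rx":0,"ry":0,"rz":0},{"claw":1,"x":-0.1,"y":0,"z":1.7,"rx":0,"ry":0,"rz":0},{"claw":1,"x":-0.1,"y":0,"z":2.1,"rx":0,"ry":0,"rz":0},{"claw":1,"x":-0.1,"y":0,"z":2.3,"rx":0,"ry":0,"rz":0},{"claw":1,"x":-0.1,"y":0,"z":2.3,"rx":0,"ry":0,"rz":0}]'
```

```text
time_s: 15.45
tool_pos: [561.8, 193.3, 42.3]
eef_rot: [3.141, -0.001, -0.003]
wrist_force: [-5.6, -1.9, 10.8]
finger_gap: 0.479
grip_force: 61.6
```

Contact with the floor, so I'll release, rise and head for blue at about (520,-213).

```bash
python3 -m pendant '[{"claw":0,"x":0,"y":0,"z":0,"rx":0,"ry":0,"rz":0},{"claw":0,"x":0,"y":0,"z":0,"rx":0,"ry":0,"rz":0},{"claw":0,"x":0,"y":0,"z":0,"rx":0,"ry":0,"rz":0},{"claw":0,"x":0,"y":0,"z":0,"rx":0,"ry":0,"rz":0},{"claw":0,"x":0,"y":0,"z":0,"rx":0,"ry":0,"rz":0}]'
python3 -m pendant '[{"claw":0,"x":0,"y":0,"z":-3,"rx":0,"ry":0,"rz":0},{"claw":0,"x":0,"y":0,"z":-6,"rx":0,"ry":0,"rz":0},{"claw":0,"x":0,"y":0,"z":-9,"rx":0,"ry":0,"rz":0},{"claw":0,"x":0,"y":0,"z":-12,"rx":0,"ry":0,"rz":0},{"claw":0,"x":0,"y":0,"z":-12,"rx":0,"ry":0,"rz":0}]'
python3 - <<'E'
from h import *
save('wrist','w8.png')
go(520,-213,150,0)
E
```

```text
time_s: 15.95
tool_pos: [561.5, 193.2, 40.0]
eef_rot: [3.141, 0.0, -0.003]
wrist_force: [1.0, 0.4, 0.2]
finger_gap: 0.999
grip_force: 0.0
time_s: 16.45
tool_pos: [563.6, 193.8, 165.8]
eef_rot: [-3.139, -0.009, -0.003]
wrist_force: [0.3, -0.2, 0.5]
finger_gap: 1.0
grip_force: 0.0
t 16.5 at [562.7 193.6 163. ] xyz [-4.17 40.67  1.22] turn [-0.1 -0.3 -0.2] gap 1.0
```

View pics/w8.png

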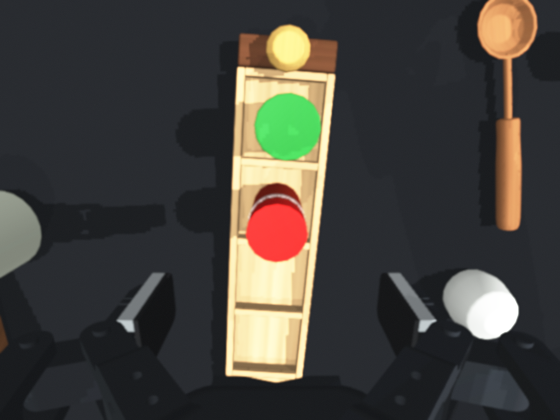

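Both jars stand upright in their pockets: green (288,127) and red (277,228). I'll check these against the divider midpoint and carry on.

```bash
python3 - <<'E'
from h import *
P=lambda p,z:px2w('wrist',p,z).round(1)
print('green',P((288,127),88),'red',P((277,228),88),'knob',P((289,48),45),'div3',P((269,309),23),'div1',P((280,163),23))
E
python3 -m pendant '[{"claw":0,"x":-0.5,"y":4.5,"z":0,"rx":0,"ry":0,"rz":0},{"claw":0,"x":-1,"y":9,"z":0,"rx":0,"ry":0,"rz":0},{"claw":0,"x":-1.5,"y":13.5,"z":0,"rx":0,"ry":0,"rz":0},{"claw":0,"x":-2,"y":18,"z":0,"rx":0,"ry":0,"rz":0},{"claw":0,"x":-2.5,"y":22.5,"z":0,"rx":0,"ry":0,"rz":0}]'
python3 -m pendant '[{"claw":0,"x":-0.5,"y":4.5,"z":0,"rx":0,"ry":0,"rz":0},{"claw":0,"x":-1,"y":9,"z":0,"rx":0,"ry":0,"rz":0},{"claw":0,"x":-1.5,"y":13.5,"z":0,"rx":0,"ry":0,"rz":0},{"claw":0,"x":-1.7,"y":18,"z":0.5,"rx":0,"ry":0,"rz":0},{"claw":0,"x":-1.7,"y":18.2,"z":1,"rx":0,"ry":0,"rz":0}]'
python3 -m pendant '[{"claw":0,"x":0,"y":0,"z":0,"rx":0,"ry":0,"rz":0},{"claw":0,"x":0,"y":0,"z":0,"rx":0,"ry":0,"rz":0}]'
python3 - <<'E'
from h import *
im=save('wrist','w9.png')
go(519,-213,40,0)
h=cv2.cvtColor(im,cv2.COLOR_RGB2HSV)
for n,lo,hi,z in [('blue',105,125,91),('yellow',18,32,91)]:
    m=cv2.inRange(h,(lo,150,90),(hi,255,255)); k,l,st,c=cv2.connectedComponentsWithStats(m)
    for i in np.argsort(-st[1:,4])[:3]+1: print(n,st[i],c[i].round(),px2w('wrist',c[i],z).round(1))
E
```

```text
green [625.8 185.9  88. ] red [560.9 192.7  88. ] knob [678.4 184.1  45. ] div3 [460.5 200.1  23. ] div1 [595.  190.1  23. ]
time_s: 17.0
tool_pos: [534.9, -33.3, 158.8]
eef_rot: [-3.141, 0.002, -0.002]
wrist_force: [0.7, 0.4, 0.5]
finger_gap: 0.997
grip_force: 0.0
time_s: 17.5
tool_pos: [517.0, -218.1, 148.6]
eef_rot: [3.141, 0.002, -0.008]
wrist_force: [0.7, 0.6, 0.1]
finger_gap: 1.0
grip_force: 0.0
time_s: 17.7
tool_pos: [518.2, -212.7, 149.4]
eef_rot: [-3.141, 0.002, -0.002]
wrist_force: [0.2, 0.8, -0.2]
finger_gap: 1.001
grip_force: 0.0
t 17.8 at [ 518.5 -212.4  149.9] xyz [ 0.05  0.07 10.99] turn [-0.   0.  -0.1] gap 1.0
blue [ 242  171   75   97 5266] [279. 220.] [ 527.1 -214.7   91. ]
yellow [255 293  58  33 779] [283. 305.] [ 468.5 -216.9   91. ]
yellow [287 264  21  32 349] [298. 279.] [ 487.3 -226.5   91. ]
yellow [311 255   8  37 247] [315. 273.] [ 491.5 -237.2   91. ]
```

View pics/w9.png

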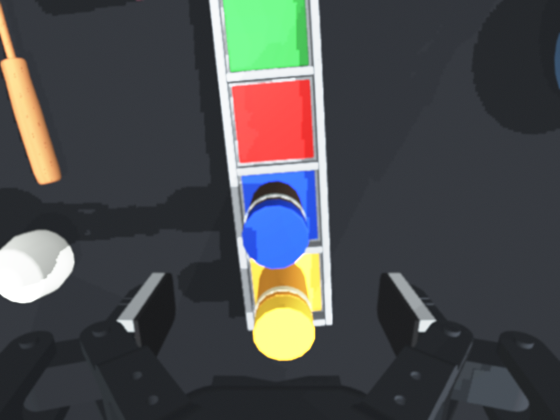

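Blue's lid is at (276,234) and yellow's at (284,327).

```bash
python3 - <<'E'
from h import *
print(px2w('wrist',(276,234),91).round(1),px2w('wrist',(284,327),91).round(1))
E
python3 -m pendant '[{"claw":0,"x":0.1,"y":0.1,"z":3,"rx":0,"ry":0,"rz":0},{"claw":0,"x":0.1,"y":0.1,"z":6,"rx":0,"ry":0,"rz":0},{"claw":0,"x":0.1,"y":0.1,"z":9,"rx":0,"ry":0,"rz":0},{"claw":0,"x":0.1,"y":0.1,"z":10.8,"rx":0,"ry":0,"rz":0},{"claw":0,"x":0.1,"y":0.1,"z":10.8,"rx":0,"ry":0,"rz":0}]'
```

```text
[ 517.8 -212.7   91. ] [ 451.3 -218.    91. ]
time_s: 18.25
tool_pos: [518.1, -212.5, 39.4]
eef_rot: [-3.139, 0.005, -0.001]
wrist_force: [0.3, 0.4, -0.5]
finger_gap: 1.001
grip_force: 0.0
```

```bash
python3 -m pendant '[{"claw":1,"x":0,"y":0,"z":0,"rx":0,"ry":0,"rz":0},{"claw":1,"x":0,"y":0,"z":0,"rx":0,"ry":0,"rz":0},{"claw":1,"x":0,"y":0,"z":0,"rx":0,"ry":0,"rz":0},{"claw":1,"x":0,"y":0,"z":0,"rx":0,"ry":0,"rz":0},{"claw":1,"x":0,"y":0,"z":0,"rx":0,"ry":0,"rz":0}]'
python3 -m pendant '[{"claw":1,"x":0,"y":0,"z":0,"rx":0,"ry":0,"rz":0},{"claw":1,"x":0,"y":0,"z":0,"rx":0,"ry":0,"rz":0}]'
python3 -m pendant '[{"claw":1,"x":0,"y":0,"z":-1.5,"rx":0,"ry":0,"rz":0},{"claw":1,"x":0,"y":0,"z":-4,"rx":0,"ry":0,"rz":0},{"claw":1,"x":0,"y":0,"z":-7,"rx":0,"ry":0,"rz":0},{"claw":1,"x":0,"y":0,"z":-10,"rx":0,"ry":0,"rz":0},{"claw":1,"x":0,"y":0,"z":-12,"rx":0,"ry":0,"rz":0}]'
python3 -c "
from h import *
go(492,197,155,0)"
```

```text
time_s: 18.75
tool_pos: [520.5, -214.9, 44.2]
eef_rot: [3.141, -0.003, -0.003]
wrist_force: [0.3, 2.7, 6.9]
finger_gap: 0.476
grip_force: 60.7
time_s: 18.95
tool_pos: [520.5, -214.9, 44.2]
eef_rot: [3.141, -0.003, -0.003]
wrist_force: [-0.1, 1.4, 6.1]
finger_gap: 0.482
grip_force: 60.7
time_s: 19.45
tool_pos: [519.8, -215.0, 165.6]
eef_rot: [3.14, -0.003, -0.003]
wrist_force: [0.2, -0.5, -1.9]
finger_gap: 0.479
grip_force: 60.8
t 19.4 at [ 519.8 -215.   165.6] xyz [ -2.9  -41.19   0.99] turn [ 0.1 -0.1 -0.2] gap 0.48
```

```bash
python3 -m pendant '[{"claw":1,"x":-0.2,"y":-3,"z":0,"rx":0,"ry":0,"rz":0},{"claw":1,"x":-0.5,"y":-7,"z":0,"rx":0,"ry":0,"rz":0},{"claw":1,"x":-0.8,"y":-11.5,"z":0,"rx":0,"ry":0,"rz":0},{"claw":1,"x":-1.1,"y":-16,"z":0,"rx":0,"ry":0,"rz":0},{"claw":1,"x":-1.4,"y":-20.5,"z":0,"rx":0,"ry":0,"rz":0}]'
python3 -m pendant '[{"claw":1,"x":-0.3,"y":-4.5,"z":0,"rx":0,"ry":0,"rz":0},{"claw":1,"x":-0.6,"y":-9,"z":0,"rx":0,"ry":0,"rz":0},{"claw":1,"x":-0.9,"y":-13.5,"z":0,"rx":0,"ry":0,"rz":0},{"claw":1,"x":-1.2,"y":-18,"z":0,"rx":0,"ry":0,"rz":0},{"claw":1,"x":-1.3,"y":-20.7,"z":0,"rx":0,"ry":0,"rz":0}]'
python3 -m pendant '[{"claw":1,"x":0,"y":0,"z":0,"rx":0,"ry":0,"rz":0},{"claw":1,"x":0,"y":0,"z":0,"rx":0,"ry":0,"rz":0},{"claw":1,"x":0,"y":0,"z":3,"rx":0,"ry":0,"rz":0},{"claw":1,"x":0,"y":0,"z":6,"rx":0,"ry":0,"rz":0},{"claw":1,"x":0,"y":0,"z":6,"rx":0,"ry":0,"rz":0}]'
python3 -m pendant '[{"claw":1,"x":0,"y":0,"z":2,"rx":0,"ry":0,"rz":0},{"claw":1,"x":0,"y":0,"z":3.5,"rx":0,"ry":0,"rz":0},{"claw":1,"x":0,"y":0,"z":3.5,"rx":0,"ry":0,"rz":0},{"claw":1,"x":0,"y":0,"z":3.5,"rx":0,"ry":0,"rz":0}]'
python3 -c "
from h import *
go(493,197,41.2,0)"
```

```text
time_s: 19.95
tool_pos: [505.4, -8.1, 163.1]
eef_rot: [3.141, -0.0, -0.003]
wrist_force: [0.2, 0.1, -2.1]
finger_gap: 0.478
grip_force: 61.1
time_s: 20.45
tool_pos: [492.7, 200.2, 163.0]
eef_rot: [-3.141, -0.0, -0.001]
wrist_force: [0.7, -0.3, -1.4]
finger_gap: 0.481
grip_force: 61.2
time_s: 20.95
tool_pos: [491.2, 195.2, 98.1]
eef_rot: [3.138, 0.008, -0.005]
wrist_force: [0.2, 0.1, -2.5]
finger_gap: 0.48
grip_force: 61.2
time_s: 21.35
tool_pos: [493.9, 197.1, 68.1]
eef_rot: [3.142, -0.0, -0.003]
wrist_force: [-0.1, -0.3, -1.8]
finger_gap: 0.481
grip_force: 61.2
t 21.4 at [493.9 197.1  68.1] xyz [-0.09  0.01  2.69] turn [ 0.  -0.  -0.2] gap 0.48
```

```bash
python3 -m pendant '[{"claw":1,"x":0,"y":0,"z":1,"rx":0,"ry":0,"rz":0},{"claw":1,"x":0,"y":0,"z":2,"rx":0,"ry":0,"rz":0},{"claw":1,"x":0,"y":0,"z":2.5,"rx":0,"ry":0,"rz":0},{"claw":1,"x":0,"y":0,"z":2.7,"rx":0,"ry":0,"rz":0},{"claw":1,"x":0,"y":0,"z":2.7,"rx":0,"ry":0,"rz":0}]'
```

```text
time_s: 21.85
tool_pos: [493.5, 197.4, 41.2]
eef_rot: [3.141, 0.001, -0.003]
wrist_force: [-5.7, -2.4, 8.0]
finger_gap: 0.479
grip_force: 61.8
```

Contact again. I'll release and go for yellow at about (448,-219).

```bash
python3 -m pendant '[{"claw":0,"x":0,"y":0,"z":0,"rx":0,"ry":0,"rz":0},{"claw":0,"x":0,"y":0,"z":0,"rx":0,"ry":0,"rz":0},{"claw":0,"x":0,"y":0,"z":0,"rx":0,"ry":0,"rz":0},{"claw":0,"x":0,"y":0,"z":0,"rx":0,"ry":0,"rz":0},{"claw":0,"x":0,"y":0,"z":0,"rx":0,"ry":0,"rz":0}]'
python3 -m pendant '[{"claw":0,"x":0,"y":0,"z":-3,"rx":0,"ry":0,"rz":0},{"claw":0,"x":0,"y":0,"z":-6,"rx":0,"ry":0,"rz":0},{"claw":0,"x":0,"y":0,"z":-9,"rx":0,"ry":0,"rz":0},{"claw":0,"x":0,"y":0,"z":-12,"rx":0,"ry":0,"rz":0},{"claw":0,"x":0,"y":0,"z":-12,"rx":0,"ry":0,"rz":0}]'
python3 -c "
from h import *
go(449,-219,150,0)"
```

```text
time_s: 22.35
tool_pos: [493.6, 197.4, 40.2]
eef_rot: [3.142, 0.0, -0.003]
wrist_force: [-0.4, -0.6, -0.4]
finger_gap: 0.999
grip_force: 0.0
time_s: 22.85
tool_pos: [495.6, 198.1, 165.4]
eef_rot: [-3.139, -0.008, -0.003]
wrist_force: [0.6, 0.8, -0.1]
finger_gap: 0.999
grip_force: 0.0
t 22.9 at [495.6 198.1 165.4] xyz [-4.56 41.73  1.39] turn [-0.1 -0.5 -0.2] gap 1.0
```

```bash
python3 -m pendant '[{"claw":0,"x":-0.5,"y":4.5,"z":0,"rx":0,"ry":0,"rz":0},{"claw":0,"x":-1,"y":9,"z":0,"rx":0,"ry":0,"rz":0},{"claw":0,"x":-1.5,"y":13.5,"z":0,"rx":0,"ry":0,"rz":0},{"claw":0,"x":-2,"y":18,"z":0,"rx":0,"ry":0,"rz":0},{"claw":0,"x":-2.5,"y":22.5,"z":0,"rx":0,"ry":0,"rz":0}]'
python3 -m pendant '[{"claw":0,"x":-0.5,"y":4.5,"z":0,"rx":0,"ry":0,"rz":0},{"claw":0,"x":-1,"y":9,"z":0,"rx":0,"ry":0,"rz":0},{"claw":0,"x":-1.5,"y":13.5,"z":0,"rx":0,"ry":0,"rz":0},{"claw":0,"x":-2,"y":18,"z":0.5,"rx":0,"ry":0,"rz":0},{"claw":0,"x":-2,"y":19,"z":1,"rx":0,"ry":0,"rz":0}]'
python3 -m pendant '[{"claw":0,"x":0,"y":0,"z":0,"rx":0,"ry":0,"rz":0},{"claw":0,"x":0,"y":0,"z":0,"rx":0,"ry":0,"rz":0}]'
python3 - <<'E'
from h import *
im=save('wrist','w10.png')
go(447,-219,40,0)
E
```

```text
time_s: 23.35
tool_pos: [467.2, -29.1, 159.5]
eef_rot: [-3.142, 0.001, -0.002]
wrist_force: [1.2, -1.1, -0.5]
finger_gap: 1.001
grip_force: 0.0
time_s: 23.85
tool_pos: [446.2, -221.1, 149.3]
eef_rot: [3.141, 0.001, -0.007]
wrist_force: [0.2, 0.2, -0.8]
finger_gap: 0.998
grip_force: 0.0
time_s: 24.05
tool_pos: [447.4, -216.6, 149.7]
eef_rot: [-3.141, 0.001, -0.002]
wrist_force: [0.4, 0.0, -1.4]
finger_gap: 1.002
grip_force: 0.0
t 24.1 at [ 447.6 -216.3  150.1] xyz [-0.06  0.28 11.01] turn [-0.   0.  -0.1] gap 1.0
```

View pics/w10.png

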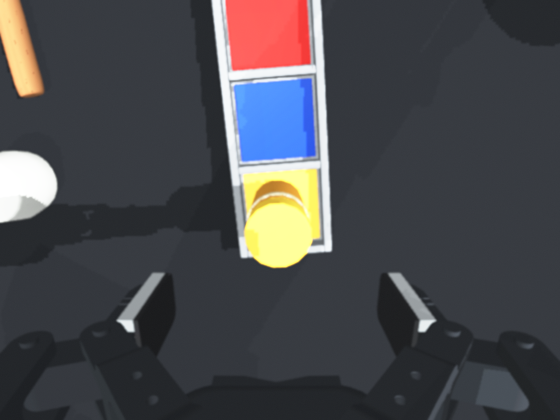

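Yellow's lid is at (278,233), right under the grasp centre.

```bash
python3 -m pendant '[{"claw":0,"x":0,"y":0.1,"z":3,"rx":0,"ry":0,"rz":0},{"claw":0,"x":0,"y":0.2,"z":6,"rx":0,"ry":0,"rz":0},{"claw":0,"x":0,"y":0.2,"z":9,"rx":0,"ry":0,"rz":0},{"claw":0,"x":0,"y":0.2,"z":10.8,"rx":0,"ry":0,"rz":0},{"claw":0,"x":0,"y":0.2,"z":10.8,"rx":0,"ry":0,"rz":0}]'
python3 -m pendant '[{"claw":1,"x":0,"y":0,"z":0,"rx":0,"ry":0,"rz":0},{"claw":1,"x":0,"y":0,"z":0,"rx":0,"ry":0,"rz":0},{"claw":1,"x":0,"y":0,"z":0,"rx":0,"ry":0,"rz":0},{"claw":1,"x":0,"y":0,"z":0,"rx":0,"ry":0,"rz":0},{"claw":1,"x":0,"y":0,"z":0,"rx":0,"ry":0,"rz":0}]'
python3 -m pendant '[{"claw":1,"x":0,"y":0,"z":0,"rx":0,"ry":0,"rz":0},{"claw":1,"x":0,"y":0,"z":0,"rx":0,"ry":0,"rz":0}]'
python3 -m pendant '[{"claw":1,"x":0,"y":0,"z":-1.5,"rx":0,"ry":0,"rz":0},{"claw":1,"x":0,"y":0,"z":-4,"rx":0,"ry":0,"rz":0},{"claw":1,"x":0,"y":0,"z":-7,"rx":0,"ry":0,"rz":0},{"claw":1,"x":0,"y":0,"z":-10,"rx":0,"ry":0,"rz":0},{"claw":1,"x":0,"y":0,"z":-12,"rx":0,"ry":0,"rz":0}]'
python3 -c "
from h import *
go(423,202,155,0)"
```

```text
time_s: 24.6
tool_pos: [446.3, -217.2, 39.8]
eef_rot: [-3.139, 0.004, -0.001]
wrist_force: [-0.1, 0.7, -0.1]
finger_gap: 0.999
grip_force: 0.0
time_s: 25.1
tool_pos: [448.5, -219.8, 44.0]
eef_rot: [3.14, -0.003, -0.003]
wrist_force: [-1.3, 2.4, 5.7]
finger_gap: 0.477
grip_force: 60.5
time_s: 25.3
tool_pos: [448.5, -219.8, 44.0]
eef_rot: [3.14, -0.003, -0.003]
wrist_force: [0.2, 2.6, 6.4]
finger_gap: 0.475
grip_force: 60.5
time_s: 25.8
tool_pos: [447.8, -219.8, 164.9]
eef_rot: [3.14, -0.002, -0.003]
wrist_force: [1.2, -0.5, -2.1]
finger_gap: 0.479
grip_force: 60.7
t 25.8 at [ 447.8 -219.8  164.9] xyz [ -2.61 -42.17   0.91] turn [ 0.1 -0.1 -0.2] gap 0.48
```

```bash
python3 -m pendant '[{"claw":1,"x":-0.2,"y":-3,"z":0,"rx":0,"ry":0,"rz":0},{"claw":1,"x":-0.5,"y":-7,"z":0,"rx":0,"ry":0,"rz":0},{"claw":1,"x":-0.8,"y":-11.5,"z":0,"rx":0,"ry":0,"rz":0},{"claw":1,"x":-1.1,"y":-16,"z":0,"rx":0,"ry":0,"rz":0},{"claw":1,"x":-1.4,"y":-20.5,"z":0,"rx":0,"ry":0,"rz":0}]'
python3 -m pendant '[{"claw":1,"x":-0.3,"y":-4.5,"z":0,"rx":0,"ry":0,"rz":0},{"claw":1,"x":-0.6,"y":-9,"z":0,"rx":0,"ry":0,"rz":0},{"claw":1,"x":-0.8,"y":-13.5,"z":0,"rx":0,"ry":0,"rz":0},{"claw":1,"x":-1,"y":-18,"z":0,"rx":0,"ry":0,"rz":0},{"claw":1,"x":-1.1,"y":-21.6,"z":0,"rx":0,"ry":0,"rz":0}]'
python3 -m pendant '[{"claw":1,"x":0,"y":0,"z":0,"rx":0,"ry":0,"rz":0},{"claw":1,"x":0,"y":0,"z":0,"rx":0,"ry":0,"rz":0},{"claw":1,"x":0,"y":0,"z":3,"rx":0,"ry":0,"rz":0},{"claw":1,"x":0,"y":0,"z":6,"rx":0,"ry":0,"rz":0},{"claw":1,"x":0,"y":0,"z":6,"rx":0,"ry":0,"rz":0}]'
python3 -m pendant '[{"claw":1,"x":0,"y":0,"z":2,"rx":0,"ry":0,"rz":0},{"claw":1,"x":0,"y":0,"z":3.5,"rx":0,"ry":0,"rz":0},{"claw":1,"x":0,"y":0,"z":3.5,"rx":0,"ry":0,"rz":0},{"claw":1,"x":0,"y":0,"z":3.5,"rx":0,"ry":0,"rz":0}]'
python3 -c "
from h import *
go(423,202,41,0)"
```

```text
time_s: 26.3
tool_pos: [433.5, -12.9, 162.5]
eef_rot: [3.141, -0.001, -0.003]
wrist_force: [0.5, 1.2, -0.4]
finger_gap: 0.477
grip_force: 60.9
time_s: 26.8
tool_pos: [423.0, 203.8, 162.5]
eef_rot: [-3.141, -0.0, -0.002]
wrist_force: [1.6, -0.7, -1.1]
finger_gap: 0.477
grip_force: 60.9
time_s: 27.3
tool_pos: [421.3, 199.5, 98.4]
eef_rot: [3.138, 0.007, -0.005]
wrist_force: [-0.1, 0.6, -1.7]
finger_gap: 0.477
grip_force: 61.0
time_s: 27.7
tool_pos: [424.3, 201.3, 68.8]
eef_rot: [-3.141, -0.001, -0.004]
wrist_force: [-0.0, 0.7, -1.6]
finger_gap: 0.476
grip_force: 61.0
t 27.7 at [424.3 201.3  68.8] xyz [-0.14 -0.07  2.78] turn [-0.  -0.1 -0.2] gap 0.48
```

```bash
python3 -m pendant '[{"claw":1,"x":-0.1,"y":0,"z":1,"rx":0,"ry":0,"rz":0},{"claw":1,"x":-0.1,"y":0,"z":2,"rx":0,"ry":0,"rz":0},{"claw":1,"x":-0.1,"y":0,"z":2.5,"rx":0,"ry":0,"rz":0},{"claw":1,"x":-0.1,"y":0,"z":2.7,"rx":0,"ry":0,"rz":0},{"claw":1,"x":-0.1,"y":0,"z":2.7,"rx":0,"ry":0,"rz":0}]'
```

```text
time_s: 28.2
tool_pos: [422.5, 201.5, 41.1]
eef_rot: [3.141, 0.001, -0.003]
wrist_force: [-5.2, -1.8, 9.0]
finger_gap: 0.477
grip_force: 61.5
```

```bash
python3 -m pendant '[{"claw":0,"x":0,"y":0,"z":0,"rx":0,"ry":0,"rz":0},{"claw":0,"x":0,"y":0,"z":0,"rx":0,"ry":0,"rz":0},{"claw":0,"x":0,"y":0,"z":0,"rx":0,"ry":0,"rz":0},{"claw":0,"x":0,"y":0,"z":0,"rx":0,"ry":0,"rz":0},{"claw":0,"x":0,"y":0,"z":0,"rx":0,"ry":0,"rz":0}]'
python3 -m pendant '[{"claw":0,"x":0,"y":0,"z":-3,"rx":0,"ry":0,"rz":0},{"claw":0,"x":0,"y":0,"z":-6,"rx":0,"ry":0,"rz":0},{"claw":0,"x":0,"y":0,"z":-10,"rx":0,"ry":0,"rz":0},{"claw":0,"x":0,"y":0,"z":-14,"rx":0,"ry":0,"rz":0},{"claw":0,"x":2,"y":0,"z":-18,"rx":0,"ry":0,"rz":0}]'
python3 -m pendant '[{"claw":0,"x":4,"y":0,"z":0,"rx":0,"ry":0,"rz":0},{"claw":0,"x":8,"y":0,"z":0,"rx":0,"ry":0,"rz":0},{"claw":0,"x":8,"y":0,"z":0,"rx":0,"ry":0,"rz":0},{"claw":0,"x":8,"y":0,"z":0,"rx":0,"ry":0,"rz":0},{"claw":0,"x":8,"y":0,"z":0,"rx":0,"ry":0,"rz":0}]'
python3 -c "
from h import *
save('wrist','w11.png')"
```

```text
time_s: 28.7
tool_pos: [422.5, 201.6, 40.1]
eef_rot: [3.141, 0.0, -0.003]
wrist_force: [-0.3, -0.1, 0.0]
finger_gap: 1.003
grip_force: 0.0
time_s: 29.2
tool_pos: [441.6, 201.7, 222.2]
eef_rot: [-3.141, -0.0, -0.002]
wrist_force: [0.1, 0.7, 0.4]
finger_gap: 0.997
grip_force: 0.0
time_s: 29.7
tool_pos: [522.0, 201.5, 220.5]
eef_rot: [-3.141, -0.0, -0.002]
wrist_force: [-1.4, -0.9, -0.2]
finger_gap: 1.005
grip_force: 0.0
```

View pics/w11.png

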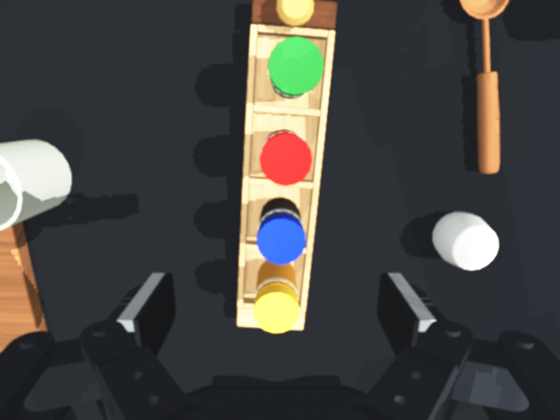

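All four stand upright in order from the knob: green (295,67), red (286,158), blue (281,238), yellow (277,307). I'll do one numeric check before handing in.

Run:
```python
from h import *
k=px2w('wrist',(295,7),45)[:2]; u=np.array([np.cos(-.075),np.sin(-.075)]); n=np.array([-u[1],u[0]])
ok=True
for c,p,d in [('g',(295,66),51),('r',(286,158),121),('b',(281,239),191),('y',(277,308),261)]:
    q=px2w('wrist',p,88)[:2]-k; e=(-q@u-d,q@n); print(c,np.round(e,1)); ok&=abs(e[0])<14 and abs(e[1])<12
if ok: print(finish_job())
```

```text
g [ 1.2 -2.1]
r [-0.1 -0.9]
b [-2.  -2.3]
y [-5.6 -3.8]
the job is handed in; nothing more can be done
None
```

All four jars stand upright in the wooden rack, green beside the knob, then red, blue and yellow, each within about 6 mm of its pocket centre by camera; the job was handed in at about 30 s, and no verdict came back.

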